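# Shut, bolt and start the loaded test box

### The arm

A 7-joint arm with a two-finger parallel gripper is mounted at the origin on the work surface. World frame = base frame: x ahead of the robot, y to its left, z up, the work surface at z = 0. Lengths are in m, angles in rad, forces in N, time in s.
With the tool pointing down it reaches from about 0.4 to 0.85 m from the base axis. Payload 10.4 kg.
Tool frame: the origin (TCP) lies on the centre line of the jaws, within the pads' length; the fingertips stand 8 mm ahead of it and the grasp point (between the pads) lies 11 mm behind it (r.finger_overhang is the distance from the TCP to the fingertips, in m); z points along the fingers, y is the line along which they close (so a half turn about z gives the same grasp; the last joint's range is limited). The gripper opens to 87 mm and grips with 3 to 60 N. Pads are 19 mm wide; open, the fingers measure 117 mm over their backs; the gripper's body (75 mm by 190 mm) begins 51 mm behind the grasp point.
Start: joints at [-1.131, 0.332, -0.065, 1.46, 0.022, 1.35, -0.088], TCP at [0.279, 0.559, 0.231] pointing down, gripper open.
Joint ranges: [-2.6, 2.6], [-0.5, 2.12], [-1.47, 1.34], [0.16, 2.42], [-1.27, 4.41], [0.06, 2.06], [-2.6, 2.6]. Speed limits (rad/s): [2.22, 2.22, 2.79, 2.79, 3.14, 3.14, 3.14].

### API

Orientations are given as a unit quaternion [x, y, z, w].
In Python, from bench import r, vision gives the robot as it stands.
- The arm moves only by the tool drive_tool, never from a script. Its argument "series" is a list of rows, each a list of 2 entries, a list of its own where there are three numbers: the shift along the world's x, y, z in cm, then the turn about the world's z in degrees. A call has exactly 10 rows; each row shifts and turns the commanded pose from where the row before left it; what a row does not reach is not made up. A row lasts 1/8 s, in which the tool goes at most 62.5 mm and 10.7 degrees, less where a joint would pass 70% of its speed; a pose out of reach is approached as far as the arm can. A call with a gripper value outside its range is refused whole. "hand" is the closure, from 0 (fully open) to 1 (shut), set as the call begins (left out, the last holds). The fingers move at their own pace and stop on an object; "newtons" is the grip in N (left out, the last holds). Time passes only in rows, so rows that do not move let the fingers close, or fill a call up. It gives the time, the measured TCP pose, the force, the opening and the grip force at its end, in the units of the state.
- r.read_state(): the state, without advancing time (a new reading comes with each control period).
- vision.camera(name): name is "side" or "top" or "wrist"; returns a dict with "color" (480x640x3 uint8, red, green, blue), "intrinsics" (3x3 intrinsics, pixels), "R" (3x3) and "t" (3): a world point X has camera coordinates R X + t; the wrist camera has in their place "mount" (4x4, takes a point from camera to tool coordinates, whose origin is the TCP and whose axes are the flange's). Camera axes: x right, y down, z forward; pixel columns grow to the right and rows downward; lengths in m; the calibration is good to about 2 mm. A picture is of the moment at which its call begins: read the wrist's pose just before it. There is no depth.
- r.close_job(): hands the job in; it is judged then, once.
The state is a dict: "time": time; "joint_positions": joint angles; "joint_vel": joint speeds; "joint_torque": joint torques, N m; "ee_pos": TCP position; "eef_rot": TCP orientation; "ft_force": force on the tool from outside, world axes, zero at the start; "torque": the same for the moment, N m; "width": finger opening in m; "grip_force": force on a finger pad.
Only numpy, scipy, OpenCV 4.12 (cv2) and the standard library are available. Lean on these libraries where they do the work, as an engineer would, in place of code of your own. Each camera call takes 0.05 s, during which the arm holds its last target. There are 200 camera calls.

### The job

Of the two board test boxes, start the one with the circuit module lying in it, using only the fingertips: push its raised lid fully shut, then push the bolt fully home over the lid, then press its button all the way down and let it go. Leave the empty box as it is, pick nothing up, and move nothing else on the bench.

Things in the scene. Friction and masses are not known exactly. Their poses are not given: they have to be found in the camera images.
- box_a: the test box that has the circuit module lying in it: a grey housing fixed to the bench, 140 (x) x 200 (y) x 55 mm high. Origin: centre of its underside; +x points away from the robot, +y to the left at yaw 0, z up. Its left part (y -30 to +100 mm) is an open well under a lid hinged along the left (+y) edge; its right part (y -100 to -30 mm) is a solid deck, top 55 mm up, with a sliding bolt (at x +35 mm) and a push button (at x -35 mm)
- lid_a (a joint): lid of this box: a clear pane in an aluminium frame, 140 (x) x 130 x 8 mm thick; hinge line along the box's x at y +100 mm, z 59 mm (mid-thickness). Value in rad: 0 shut and level (top face 63 mm up), about 1.57 upright, above that it leans out to the left, stop at 2.0. A stiff hinge: it stays where it is left and needs about 2 to 4 N at the free edge
- lid_a_edge (a point): middle of the free edge of that lid, 130 mm from the hinge line, mid-thickness; z axis = outward normal of the lid's outer (top) face
- bolt_a (a joint): sliding bolt on the deck: moves along the box's +y, towards and over the shut lid's free edge. Value in m: 0 drawn back, 0.030 fully home (end stop). It slides with about 2 N and stays where it is left
- bolt_a_post (a point): top centre of the bolt's upright steel post, 14 mm diameter, 32 mm tall (69.5 to 101.5 mm above the bench); below it is the flat bolt on a guide whose top is 65 mm up. Push the post sideways
- button_a (a joint): spring push button (round, 24 mm diameter, grey cap, black housing) on the deck. Value in m: 0 up, 0.006 fully down (about 5 N); springs back
- button_a_top (a point): centre of the top of that button's cap; it is pressed straight down
- box_b: the other, identical but empty test box: a grey housing fixed to the bench, 140 (x) x 200 (y) x 55 mm high. Origin: centre of its underside; +x points away from the robot, +y to the left at yaw 0, z up. Its left part (y -30 to +100 mm) is an open well under a lid hinged along the left (+y) edge; its right part (y -100 to -30 mm) is a solid deck, top 55 mm up, with a sliding bolt (at x +35 mm) and a push button (at x -35 mm)
- lid_b (a joint): lid of this box (empty box: leave alone): a clear pane in an aluminium frame, 140 (x) x 130 x 8 mm thick; hinge line along the box's x at y +100 mm, z 59 mm (mid-thickness). Value in rad: 0 shut and level (top face 63 mm up), about 1.57 upright, above that it leans out to the left, stop at 2.0. A stiff hinge: it stays where it is left and needs about 2 to 4 N at the free edge
- lid_b_edge (a point): middle of the free edge of that lid (empty box: leave alone), 130 mm from the hinge line, mid-thickness; z axis = outward normal of the lid's outer (top) face
- bolt_b (a joint): sliding bolt on the deck (empty box: leave alone): moves along the box's +y, towards and over the shut lid's free edge. Value in m: 0 drawn back, 0.030 fully home (end stop). It slides with about 2 N and stays where it is left
- bolt_b_post (a point): top centre of the bolt's upright steel post (empty box: leave alone), 14 mm diameter, 32 mm tall (69.5 to 101.5 mm above the bench); below it is the flat bolt on a guide whose top is 65 mm up. Push the post sideways
- button_b (a joint): spring push button (round, 24 mm diameter, grey cap, black housing) on the deck (empty box: leave alone). Value in m: 0 up, 0.006 fully down (about 5 N); springs back
- button_b_top (a point): centre of the top of that button's cap (empty box: leave alone); it is pressed straight down
- module_center (a point): centre of the circuit module lying loose in the well of its test box: green board 75 x 55 x 4 mm with an aluminium heat sink, 30 mm tall in all; this point is 11 mm above its underside. Leave it lying
- spare_center (a point): bystander: a second such circuit module lying on the bench, 75 x 55 x 30 mm; point 11 mm above the bench
- screwdriver: bystander: screwdriver lying on the bench, 170 mm long, up to about 30 mm high; origin under its middle
- decade: bystander: black decade box with three knobs, 80 x 130 x 64 mm; origin under its centre
- case: bystander: blue spectacle case, 160 x 65 x 45 mm; origin under its centre
- meter: bystander: hand multimeter lying flat, 150 x 78 x 45 mm; origin under its centre
- spool: bystander: spool, 60 mm diameter, 44 mm high; origin under its centre
- mug: bystander: white mug, 80 mm diameter, 95 mm high; origin under its centre
Things that resemble listed ones, but are neither listed nor needed, are in the scene too. What is shaped like the part that bears module_center but blue is not meant.

How it is judged:
On the way, in this order (a step that is already met when the one before it is completed fails the run):
1. the loaded box's lid is shut (value of joint lid_a below 0.05 rad), for 0.1 s.
2. its bolt is home over the shut lid (value of joint lid_a below 0.05 rad and value of joint bolt_a above 0.025 m), for 0.1 s.
3. its button is pressed with lid shut and bolt home (all of step 2 and value of joint button_a above 0.004 m), for 0.05 s.
At the end, for the whole second after the job is handed in: the loaded box's lid is shut (within 0.05 rad), its bolt at least 25 of 30 mm across, its button up again after the press; the module still lies in the well; the empty box's lid is still open and its bolt still drawn back (all of step 2 and value of joint button_a below 0.002 m and value of joint lid_b above 1.1 rad and value of joint bolt_b below 0.012 m and not (z of module_center in the frame of box_a above 0.035 m or distance of module_center from where it was at the start of the episode above 0.025 m)); the robot touches nothing.
It fails at once if the bolt is slid across while the lid is not shut (value of joint bolt_a above 0.012 m and value of joint lid_a above 0.12 rad).
It fails at once if the start button is pressed before the lid is shut and bolted (value of joint button_a above 0.0035 m and (value of joint lid_a above 0.12 rad or value of joint bolt_a below 0.02 m)).
It fails at once if the module in the box is shifted by more than 25 mm or lifted (z of module_center in the frame of box_a above 0.035 m or distance of module_center from where it was at the start of the episode above 0.025 m).
It fails at once if the empty box is operated: its lid's edge moves more than 30 mm, its bolt slides or its button is pressed (distance of lid_b_edge from where it was at the start of the episode above 0.03 m or value of joint bolt_b above 0.012 m or value of joint button_b above 0.0035 m).
It fails at once if a bystander is moved or lifted by more than 30 mm (distance of any of spare_center, screwdriver, decade, case, meter, spool, mug from where it was at the start of the episode above 0.03 m).
It also fails if it takes over 45 s, if anything falls off the work surface, if the arm or the gripper's body presses on something with over 40 N, if the wrist force passes 120 N, or if a joint passes its speed limit or range.

## Working session

There is one attempt and no reset: what is moved stays moved. The work goes in short steps, Python scripts to look and compute and a tool call to move; the robot and the scene stay as the last step left them, time stands still between calls to the robot, and variables do not carry over. Pictures are saved under pics/ and viewed, at most 10 in all, crops included, and the job is handed in when it is done.

Besides the shell and the picture viewer there is one more tool, called after "Emit:" in YAML: its name, and indented under it one key for each argument. drive_tool: Moves the arm, as the interface text tells. Its arguments: {"type":"object","properties":{"series":{"type":"array"},"hand":{"type":"number"},"newtons":{"type":"number"}},"required":["series"]}

```bash
mkdir -p pics; cat > h.py <<'E'
import numpy as np,cv2
from bench import r,vision
def snap(n,f):
    c=vision.camera(n); cv2.imwrite(f'pics/{f}.png',c['color'][:,:,::-1]); np.savez(f'pics/{f}.npz',**{k:v for k,v in c.items()}); return c
def ray(c,u,v,z):
    K,R,t=[np.array(c[k]) for k in('intrinsics','R','t')]
    d=R.T@np.linalg.solve(K,[u,v,1]); o=-R.T@t
    return o+d*(z-o[2])/d[2]
def proj(c,X):
    p=np.array(c['intrinsics'])@(np.array(c['R'])@np.array(X)+np.array(c['t'])); return p[:2]/p[2]
E
python3 -c "
from h import *
for n in('top','side'):
  c=snap(n,n+'0'); print(n,-c['R'].T@c['t'])
s=r.read_state();print(s['time'],s['ee_pos'],s['eef_rot'],s['width'])"
```

```text
top [0.38102229 0.03221862 1.0674451 ]
side [ 0.0109655  -0.85851854  0.89962902]
0.1 [0.27888425 0.55897777 0.22985266] [ 2.29291986e-01  9.73357499e-01 -5.95114151e-04 -9.98949295e-05] 0.08690144588215117
```

View pics/top0.png

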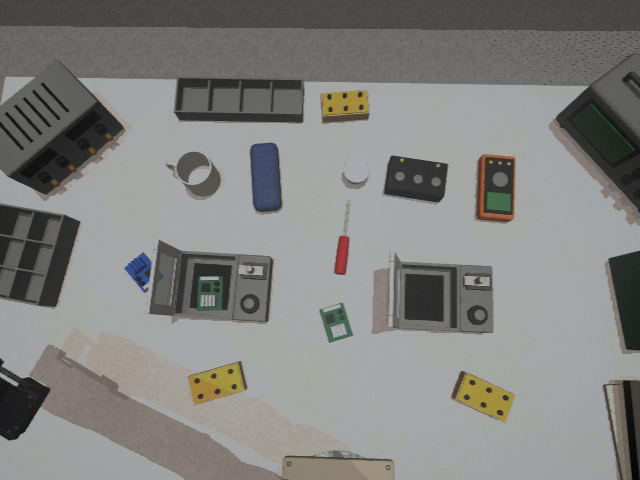

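View pics/side0.png

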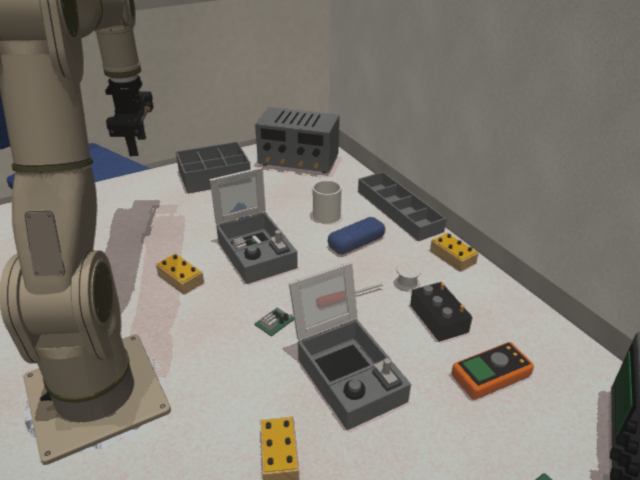

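The top view shows the left box, centre about (220,286), with a green module in its well at (210,293). The right box at (440,298) is empty.

Possible mix-ups:
- Modules: green in the left box (210,293), green spare on the bench (336,322), blue look-alike on the bench (140,270).
- Boxes: left (220,286) and right (440,298).

I choose the left box and will check it in one close crop.

```bash
python3 -c "
from h import *
i=cv2.imread('pics/top0.png')[230:335,140:280]; cv2.imwrite('pics/crop.png',cv2.resize(i,None,fx=5.7,fy=5.7,interpolation=cv2.INTER_CUBIC))"
```

```text
(no output)
```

View pics/crop.png

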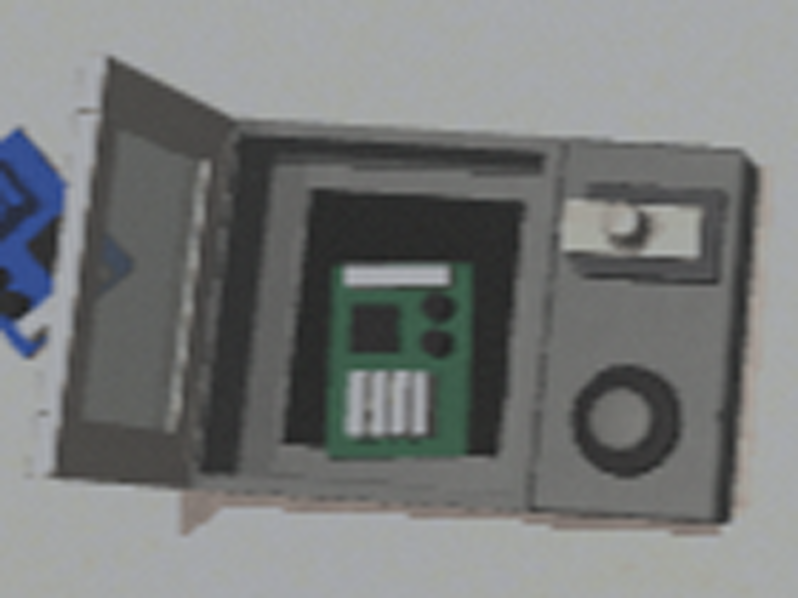

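The crop confirms a green module lying in the left box. Lid free-edge corners are at crop (105,57) and (50,475), post at (628,225), button at (622,415).

```bash
python3 -c "
from h import *
c=np.load('pics/top0.npz')
f=lambda x,y,z:ray(c,140+(x+.5)/5.7-.5,230+(y+.5)/5.7-.5,z)
A,B,C,D=f(742,150,.055),f(722,520,.055),f(560,142,.055),f(532,510,.055)
H1,H2=f(238,120,.055),f(195,487,.055)
print(A,B,C,D,H1,H2)
ex=(A-B)+(C-D)+(H1-H2); ex/=np.linalg.norm(ex); ey=np.array([-ex[1],ex[0],0]); yaw=np.arctan2(ex[1],ex[0])
Q=(A+B)/2; print('len',np.linalg.norm(A-B),'yaw',np.degrees(yaw))
o=(A+B)/2+.1*ey; o2=(C+D)/2+.03*ey; o3=(H1+H2)/2-.1*ey; print('o',o,o2,o3)
o=(o+o2)/2
P=f(628,225,.1015); b=f(622,415,.068)
for n,X in(('post',P),('btn',b)): print(n,X,(X-o)@ex,(X-o)@ey)
s=np.load('pics/side0.npz')
for a in np.arange(1.2,2.01,.1):
  e=lambda dx:o*[1,1,0]+ex*dx+ey*(.1-.13*np.cos(a))+[0,0,.059+.13*np.sin(a)]
  print(round(a,1),[proj(q,e(d)).round() for q in(c,s) for d in(-.07,.07)])
print([ (140+x/5.7,230+y/5.7) for x,y in((45,475),(105,57))])
"
```

```text
[0.52954685 0.15590363 0.055     ] [0.39153554 0.15687196 0.055     ] [0.5309167  0.22531189 0.055     ] [0.39325926 0.22746118 0.055     ] [0.53637499 0.34901527 0.055     ] [0.39825615 0.35354865 0.055     ]
len 0.13801471132515447 yaw -1.0592879433272735
o [0.4623899 0.2563707 0.055    ] [0.46264259 0.25638141 0.055     ] [0.46546687 0.25129905 0.055     ]
post [0.49446846 0.19007336 0.1015    ] 0.03317250087634514 -0.06570066441707442
btn [0.4283004  0.19390656 0.068     ] -0.03305511903203852 -0.06309137152682519
1.2 [array([175., 317.]), array([183., 242.]), array([217., 191.]), array([269., 178.])]
1.3 [array([168., 316.]), array([176., 242.]), array([215., 188.]), array([267., 174.])]
1.4 [array([161., 316.]), array([169., 241.]), array([213., 184.]), array([265., 171.])]
1.5 [array([154., 315.]), array([162., 241.]), array([211., 181.]), array([263., 168.])]
1.6 [array([147., 315.]), array([155., 240.]), array([209., 179.]), array([261., 166.])]
1.7 [array([140., 315.]), array([149., 240.]), array([207., 177.]), array([259., 164.])]
1.8 [array([133., 315.]), array([142., 240.]), array([206., 176.]), array([257., 163.])]
1.9 [array([128., 314.]), array([137., 240.]), array([204., 175.]), array([255., 162.])]
2.0 [array([122., 314.]), array([131., 240.]), array([203., 174.]), array([253., 162.])]
[(147.89473684210526, 313.3333333333333), (158.42105263157896, 240.0)]
```

Emit:
drive_tool:
  series:
    - [[3.7,-3,0],5]
    - [[3.7,-3,0],5]
    - [[3.7,-3,0],5]
    - [[3.7,-3,0],5]
    - [[3.7,-3,0],5]
    - [[0,0,-2],0]
    - [[0,0,-2],0]
    - [[0,0,-1.7],0]
    - [[0,0,0],0]
    - [[0,0,0],0]
  hand: 1
  newtons: 20

```text
time: 1.35
ee_pos: [0.4642, 0.4096, 0.1743]
eef_rot: [0.013, 1.0, 0.0, 0.0]
ft_force: [0.6, 0.8, 0.2]
width: 0.0016
grip_force: 0.0
```

```bash
python3 -c "
from h import *
c=snap('side','s1');i=c['color'][100:320,120:400,::-1];cv2.imwrite('pics/s1c.png',cv2.resize(i,None,fx=2.7,fy=2.7))
s=r.read_state();print(s['time'],s['ee_pos'],s['eef_rot'],s['width'],s['ft_force'])"
```

```text
1.4 [0.46430211 0.40968341 0.17450964] [1.31393497e-02 9.99913439e-01 5.11065116e-04 4.58796921e-04] 0.0010084277966329381 [ 0.22988895 -0.18975874  0.98772499]
```

View pics/s1c.png

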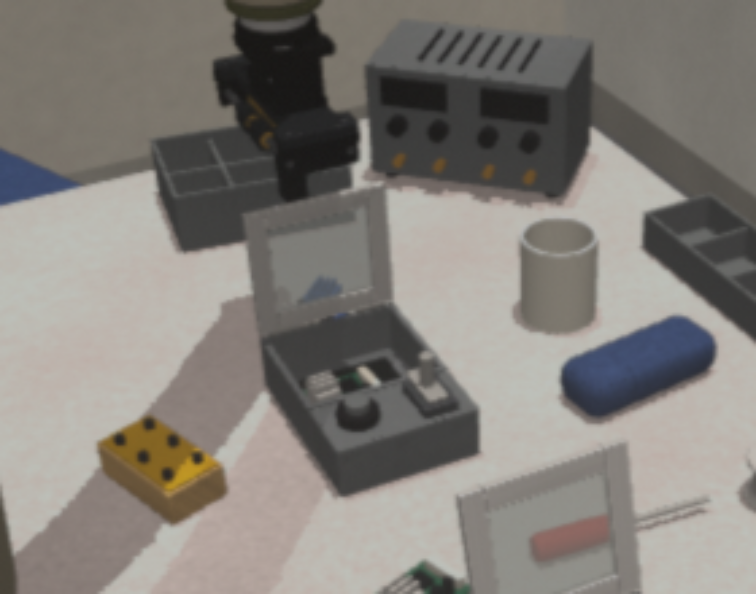

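The closed fingertip is behind the upright lid near its top edge, at crop (295,190), and nothing has moved. Next I push the lid along its arc.

Emit:
drive_tool:
  series:
    - [[0,-3.6,-0.2],0]
    - [[0,-1.8,-0.2],0]
    - [[0,-1.8,-0.3],0]
    - [[0,-1.6,-0.8],0]
    - [[0,-1.6,-0.9],0]
    - [[0,-1.2,-1.3],0]
    - [[0,-1.2,-1.4],0]
    - [[0,-0.6,-1.2],0]
    - [[0,-0.6,-1.3],0]
    - [[0,0,0],0]

```text
time: 2.65
ee_pos: [0.4635, 0.2685, 0.0962]
eef_rot: [0.013, 1.0, -0.001, -0.001]
ft_force: [0.4, 0.7, 0.6]
width: 0.0006
grip_force: 0.0
```

Emit:
drive_tool:
  series:
    - [[0,-0.2,-0.7],0]
    - [[0,-0.2,-0.7],0]
    - [[0,0,-0.6],0]
    - [[0,0,-0.5],0]
    - [[0,0,-0.3],0]
    - [[0,0,-0.2],0]
    - [[0,0,0],0]
    - [[0,0,0],0]
    - [[0,0,0],0]
    - [[0,0,0],0]

```text
time: 3.9
ee_pos: [0.4644, 0.2649, 0.071]
eef_rot: [0.014, 1.0, 0.0, 0.0]
ft_force: [-15.1, -12.1, 42.8]
width: -0.0
grip_force: 21.3
```

```bash
python3 -c "
from h import *
c=snap('side','s2');i=c['color'][100:320,120:400,::-1];cv2.imwrite('pics/s2c.png',cv2.resize(i,None,fx=2.7,fy=2.7))
s=r.read_state();print(s['time'],s['ee_pos'],s['ft_force'])"
```

```text
3.95 [0.46435283 0.26488433 0.07096274] [-15.58987695 -12.82975511  42.08690394]
```

View pics/s2c.png

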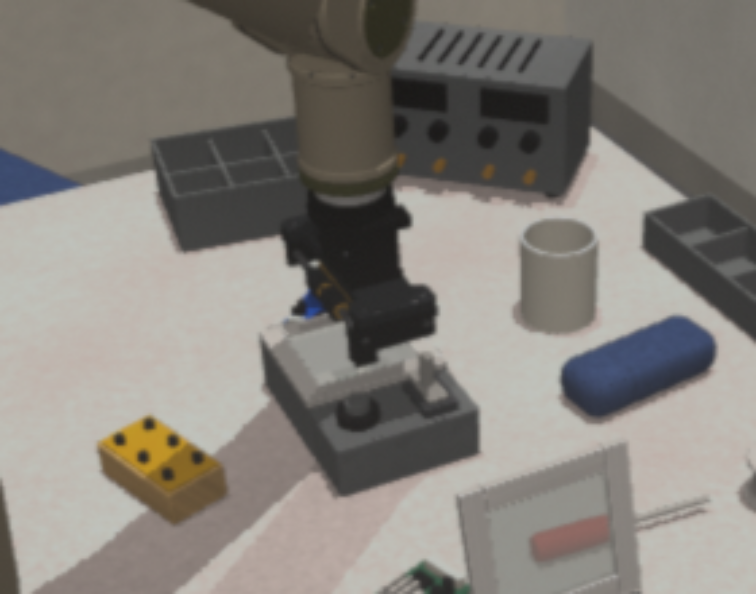

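The lid lies flat on the box: contact at tip height 63 mm with 42 N. Next I lift, go to the right of the post and come down beside it.

Emit:
drive_tool:
  series:
    - [[0,0,2],0]
    - [[0,0,3],0]
    - [[0,0,3],0]
    - [[1,-3.7,0],0]
    - [[1,-3.7,0],0]
    - [[1,-3.7,0],0]
    - [[0,0,0],0]
    - [[0,0,0],0]
    - [[0,0,0],0]
    - [[0,0,0],0]

```text
time: 5.2
ee_pos: [0.4938, 0.1552, 0.1475]
eef_rot: [0.012, 1.0, 0.0, -0.0]
ft_force: [-0.9, -0.5, -0.3]
width: 0.0005
grip_force: 0.0
```

```bash
python3 -c "
from h import *
c=snap('wrist','w1')
s=r.read_state();print(s['time'],s['ee_pos'],s['ft_force'])
M=np.array(c['mount']);K=np.array(c['intrinsics']);p=np.array(s['ee_pos'])
from scipy.spatial.transform import Rotation as Ro
R=Ro.from_quat(s['eef_rot']).as_matrix()
for X in([.4945,.190,.1015],[.428,.194,.068]):
  q=M[:3,:3].T@(R.T@(X-p)-M[:3,3]);q=K@q;print(q[:2]/q[2],q[2])
"
```

```text
5.25 [0.49384194 0.15495907 0.14751474] [-0.14912277 -0.02320437  0.22051068]
[385.98502326 274.79086236] 0.21528061864212636
[386.59897901 137.52312498] 0.22742605406246214
```

View pics/w1.png

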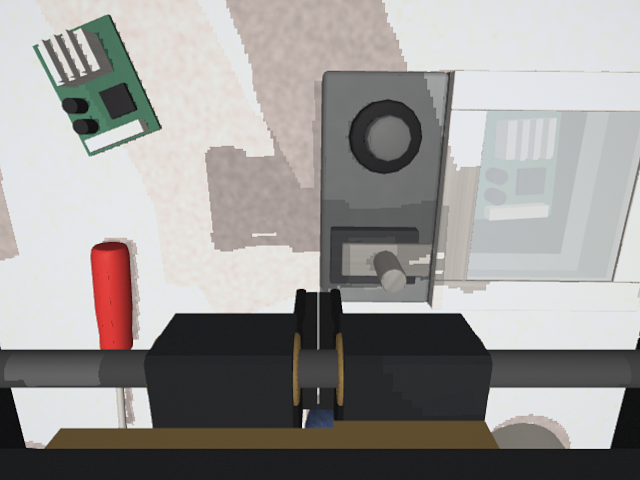

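The wrist view shows the lid shut over the module, the post top at (394,281) and the button at (389,137). Both are within 4 mm of the estimates.

Emit:
drive_tool:
  series:
    - [[0.2,0,-2],0]
    - [[0,0,-2],0]
    - [[0,0,-2],0]
    - [[0,0,0],0]
    - [[0,0.8,0],0]
    - [[0,0.8,0],0]
    - [[0,0.8,0],0]
    - [[0,0.8,0],0]
    - [[0,0,0],0]
    - [[0,0,0],0]

```text
time: 6.5
ee_pos: [0.4958, 0.1863, 0.0874]
eef_rot: [0.013, 1.0, 0.0, -0.0]
ft_force: [0.4, -0.3, 0.7]
width: 0.0002
grip_force: 0.0
```

Emit:
drive_tool:
  series:
    - [[0,0.5,0],0]
    - [[0,0.4,0],0]
    - [[0,0.3,0],0]
    - [[0,0.2,0],0]
    - [[0,0.1,0],0]
    - [[0,0,0],0]
    - [[0,0,0],0]
    - [[0,0,0],0]
    - [[0,0,0],0]
    - [[0,0,0],0]

```text
time: 7.75
ee_pos: [0.496, 0.2013, 0.0876]
eef_rot: [0.013, 1.0, 0.0, -0.0]
ft_force: [-0.3, -0.4, 0.1]
width: 0.0004
grip_force: 0.5
```

Emit:
drive_tool:
  series:
    - [[0,0.2,0],0]
    - [[0,0.2,0],0]
    - [[0,0.2,0],0]
    - [[0,0,0],0]
    - [[0,0,0],0]
    - [[0,0,0],0]
    - [[0,0,0],0]
    - [[0,0,0],0]
    - [[0,0,0],0]
    - [[0,0,0],0]

```text
time: 9.0
ee_pos: [0.4961, 0.2058, 0.0875]
eef_rot: [0.014, 1.0, -0.001, -0.0]
ft_force: [0.2, -7.5, 2.4]
width: 0.0002
grip_force: 3.7
```

Emit:
drive_tool:
  series:
    - [[0,0.2,0],0]
    - [[0,0,0],0]
    - [[0,0,0],0]
    - [[0,0,0],0]
    - [[0,-1,0],0]
    - [[0,-1,0],0]
    - [[0,0,2],0]
    - [[0,0,3],0]
    - [[0,0,0],0]
    - [[0,0,0],0]

```text
time: 10.25
ee_pos: [0.4957, 0.1893, 0.1371]
eef_rot: [0.013, 1.0, 0.0, -0.0]
ft_force: [0.1, -0.3, -0.3]
width: -0.0
grip_force: 0.0
```

```bash
python3 -c "
from h import *
c=snap('wrist','w2')
s=r.read_state();print(s['time'],s['ee_pos'],s['ft_force'])"
```

```text
10.3 [0.49551994 0.18915142 0.13678093] [-1.13056736 -0.28143675 -0.2772834 ]
```

View pics/w2.png

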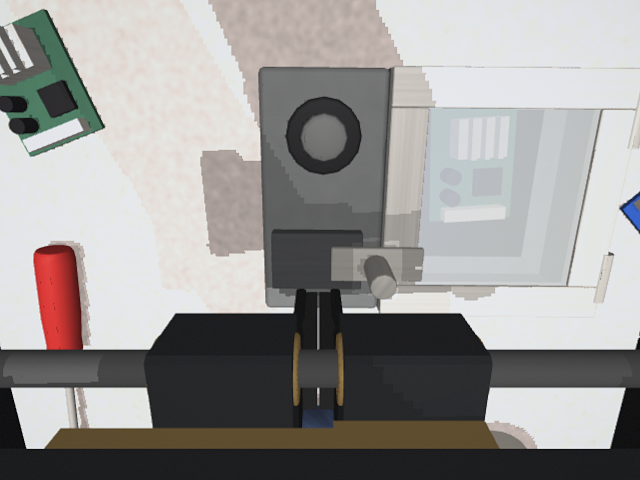

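The bolt plate now lies over the lid's frame, with the post at (380,278). The button is at (324,136). Next I go above the button and press it.

Emit:
drive_tool:
  series:
    - [[-2.2,0.1,0],0]
    - [[-2.3,0.1,0],0]
    - [[-2.3,0,0],0]
    - [[0,0,-2],0]
    - [[0,0,-2],0]
    - [[0,0,-1.2],0]
    - [[0,0,-0.3],0]
    - [[0,0,-0.3],0]
    - [[0,0,0],0]
    - [[0,0,0],0]

```text
time: 11.55
ee_pos: [0.4281, 0.1913, 0.0799]
eef_rot: [0.013, 1.0, 0.0, 0.0]
ft_force: [-4.1, -1.2, 4.7]
width: 0.0003
grip_force: 2.2
```

Emit:
drive_tool:
  series:
    - [[0,0,-0.2],0]
    - [[0,0,-0.2],0]
    - [[0,0,-0.2],0]
    - [[0,0,0],0]
    - [[0,0,0],0]
    - [[0,0,0],0]
    - [[0,0,0],0]
    - [[0,0,0],0]
    - [[0,0,0],0]
    - [[0,0,0],0]

```text
time: 12.8
ee_pos: [0.4287, 0.1915, 0.0783]
eef_rot: [0.014, 1.0, 0.001, 0.0]
ft_force: [-25.2, -14.1, 64.4]
width: 0.0007
grip_force: 32.0
```

Emit:
drive_tool:
  series:
    - [[0,0,1],0]
    - [[0,0,3],0]
    - [[0,0,4],0]
    - [[0,0,4],0]
    - [[0,0,0],0]
    - [[0,0,0],0]
    - [[0,0,0],0]
    - [[0,0,0],0]
    - [[0,0,0],0]
    - [[0,0,0],0]

```text
time: 14.05
ee_pos: [0.428, 0.1912, 0.1934]
eef_rot: [0.013, 1.0, -0.0, -0.0]
ft_force: [0.6, 0.4, -0.3]
width: 0.0003
grip_force: 0.0
```

```bash
python3 -c "
from h import *
c=snap('side','s3');i=c['color'][100:400,120:480,::-1];cv2.imwrite('pics/s3c.png',cv2.resize(i,None,fx=2,fy=2))
s=r.read_state();print(s['time'],s['ee_pos'],s['ft_force'])"
```

```text
14.1 [0.42802135 0.19125607 0.19347998] [ 0.16014533 -0.77337776  0.30540812]
```

View pics/s3c.png

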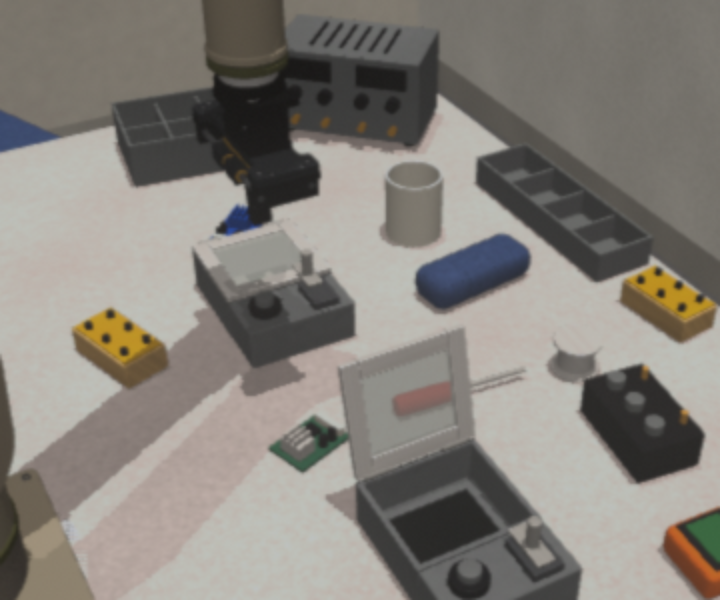

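The lid is shut, the bolt is home with its post at (307,263), and the button is up at (265,303). The empty box and the bystanders are unchanged and the arm is clear.

```bash
python3 -c "
from bench import r
print(r.close_job())"
```

```text
the job is handed in; nothing more can be done
None
```

I shut the loaded box's lid, pushed its bolt home, pressed and released its button, and handed the job in at about 14 s; the last picture showed the empty box and bystanders unmoved, but no verdict was returned.

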